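Lengthen the telescopic brush handle and prove it locked

TASK

The telescopic handle of the yellow brush, clamped in the steel holder on the counter, is locked at its short length. Squeeze the spring button in flush with the tube, draw the brush end out, away from the clamp, until the button snaps out through the next hole, and keep a steady outward tug of about 10 N on it for half a second, to prove that the button holds, before you let go. Never haul hard on the tube while the button is holding it, and leave the things around it where they are.

Things in the scene. Friction and masses are not known exactly. Their poses are not given: they have to be found in the camera images.
- holder: Steel holder screwed to the counter, cannot move. Origin: on the counter (z 0) straight below the button. x runs along the handle from clamp to brush, the way the brush end draws out; z is up. Base plate x -170 to 40 mm, 70 mm wide, 6 mm thick. It carries a level 20 mm square steel inner tube, axis 60 mm above the counter; the aluminium outer tube slides on that
- clamp (a point): Centre of the top of the holder's clamp block (45 mm along x, 56 mm wide, 88 mm high; a thumb screw on it reaches 112 mm), at x -142.5 mm of the holder's frame
- tube_mid (a point): Point on the outer tube's axis, 60 mm up, 40 mm on the brush side of its first hole (the one round the button as found). The tube is square, 26 mm wide and high (z 47 to 73 mm), wall 2 mm, from 42 mm behind that hole to 115 mm ahead of it. Free space above it and 25 mm or more beside and below it there
- brush (a point): Centre of the yellow brush block fixed on the outer tube's end: 75 mm long, 60 mm wide, z 44 to 76 mm, bristles below it down to z 12 mm; 147.5 mm from the button as found
- sleeve (a joint): Metres the outer tube is drawn out along the holder's +x; 0 as found, stop at 0.092. About 2 N friction, 0.35 kg, stays where left. 15 mm square holes in its -y wall: one round the button at 0; the next 50 to 80 mm nearer the clamp, in the 52 mm long, 27 mm wide end ferrule (front edge 12 to 42 mm behind the first hole's centre): exactly where must be felt
- pin (a joint): Metres the spring button is pressed in, along the holder's +y: 0 = out (locked), 0.0045 = flush with the tube's outside, 0.0065 = under its wall, 0.008 = stop. It sits on the inner tube and does not travel along x. Spring 2.4 N out, 5 N flush, 6.5 N under. It snaps out some 4 mm before the next hole's edge stops the tube; then the pull rises. Over 20 N between button and tube bends it
- pin_tip (a point): Centre of the button's outer tip, 60 mm up; at x 0, y -17.5 mm of the holder's frame as found, 4.5 mm proud of the tube. Round steel, 13 mm across, tip bevelled (6 mm flat, bevel 3 mm high). Not flush, it blocks the tube; held flush, e.g. pinched across the tube between flat fingers centred on it, it slips under the wall at a pull of 9 to 12 N, then runs at 4 to 7 N
- bowl: Small white ceramic bowl with steel screws, 104 mm across, 42 mm high; origin under its centre. To be left alone
- coupling: Aluminium coupling piece, an upright ring 40 mm across, 36 mm high; origin under its centre. To be left alone
- pitcher: Blue plastic blender pitcher, 132 mm across, 190 mm high, with a side handle; origin under its centre. To be left alone

How it is judged:
By the outcome, as a careful person would: the job done as asked, in the order asked, and still so for the second after the job is handed in, with the robot touching nothing.
It also fails if it takes over 58 s, if anything falls off the work surface, if the arm or the gripper's body presses on something with over 40 N, if the wrist force passes 120 N, or if a joint passes its speed limit or range.

ROBOT

A 6-joint arm with a two-finger parallel gripper is mounted at the origin on the work surface. World frame = base frame: x ahead of the robot, y to its left, z up, the work surface at z = 0. Lengths are in m, angles in rad, forces in N, time in s.
With the tool pointing down it reaches from about 0.325 to 0.85 m from the base axis. Payload 4.4 kg.
Tool frame: the origin (TCP) lies where the fingers leave the gripper's body, on its centre line; the fingertips stand 97 mm ahead of it and the grasp point (between the pads) lies 78 mm ahead of it; z points along the fingers, y is the line along which they close (so a half turn about z gives the same grasp; the last joint's range is limited). The gripper opens to 94 mm and grips with 3 to 60 N. Pads are 16 mm wide; open, the fingers measure 119 mm over their backs; the gripper's body (75 mm by 177 mm) begins 78 mm behind the grasp point.
Start: joints at [1.034, 0.207, 1.542, -0, 1.393, -0.15], TCP at [0.216, 0.533, 0.303] pointing down, gripper open.
Joint ranges: [-2.73, 2.73], [-0.86, 2.22], [0.23, 2.46], [-1.11, 4.25], [0.08, 2.63], [-2.82, 2.82]. Speed limits (rad/s): [2.79, 2.79, 3.14, 3.14, 3.14, 3.14].

INTERFACE

Orientations are given as a unit quaternion [w, x, y, z].
In Python, from rig import monitor, vision, r gives the robot as it stands. The module is installed in compiled form; this text tells all that it offers.
- The arm moves only by the tool jog_arm, never from a script. Its argument "deltas" is text: rows parted by semicolons, each of 4 numbers parted by spaces: the shift along the tool's x, y, z in mm, then the turn about the tool's z in degrees. In form: x y z yaw; .... A call has 1 to 20 rows; each row is the pose to reach, as a shift and turn from the pose commanded when the call began, along the tool's axes at that moment; what a row does not reach only later rows make up. A row lasts 1/10 s, in which the tool goes at most 50 mm and 8.59 degrees, less where a joint would pass 70% of its speed; a pose out of reach is approached as far as the arm can. A call with a gripper value outside its range is refused whole. "fingers" is the finger opening in mm, from 0 to 94, set as the call begins (left out, the last holds). The fingers move at their own pace and stop on an object; "grip_force" is the grip in N (left out, the last holds). Time passes only in rows, so rows that repeat a pose let the fingers close. It gives the time, the measured TCP pose, the force, the opening and the grip force at its end, in the units of the state.
- monitor.state(): the state, without advancing time (a new reading comes with each control period).
- vision.snapshot(name): name is "scene" or "top" or "wrist"; returns the picture (480x640x3 uint8, red, green, blue); there is no depth.
- vision.camera_model(name): a dict with "K" (3x3 intrinsics, pixels), "k1" (the pictures are not rectified: a ray, as slopes to the right and down, at radius r is drawn at 1 + k1 r^2 times it, then the intrinsics apply), "extrinsics" (4x4, takes a point from camera to world coordinates); the wrist camera has in their place "hand_eye" (4x4, takes a point from camera to tool coordinates, whose origin is the TCP and whose axes are the flange's). Camera axes: x right, y down, z forward; pixel columns grow to the right and rows downward; lengths in m; the calibration is good to about 2 mm. A picture is of the moment at which its call begins: read the wrist's pose just before it. camera_model takes no time and is no camera call.
- r.close_job(): hands the job in; it is judged then, once.
The state is a dict: "time_s": time; "joint_positions": joint angles; "qvel": joint speeds; "joint_efforts": joint torques, N m; "eef_pos": TCP position; "tool_rot": TCP orientation; "ft_force": force on the tool from outside, world axes, zero at the start; "ft_torque": the same for the moment, N m; "width": finger opening in m; "gripper_force": force on a finger pad.
Only numpy, scipy, OpenCV 4.12 (cv2) and the standard library are available. Lean on these libraries where they do the work, as an engineer would, in place of code of your own. Each camera call takes 0.05 s, during which the arm holds its last target. There are 200 camera calls.

## Working session

There is one attempt and no reset: what is moved stays moved. The work goes in short steps, Python scripts to look and compute and a tool call to move; the robot and the scene stay as the last step left them, time stands still between calls to the robot, and variables do not carry over. Pictures are saved under pics/ and viewed, at most 10 in all, crops included, and the job is handed in when it is done.

Besides the shell and the picture viewer there is one more tool, called after "Request:" by a JSON object that holds its "op" and its "data". jog_arm: Moves the arm, as the interface text tells. Its arguments: {"type":"object","properties":{"deltas":{"type":"string"},"fingers":{"type":"number"},"grip_force":{"type":"number"}},"required":["deltas"]}

```bash
mkdir -p pics; python3 - <<'E'
from rig import monitor, vision, r
import cv2,numpy as np
s=monitor.state();print(s)
for n in("scene","top","wrist"):
    im=vision.snapshot(n);cv2.imwrite(f"pics/{n}0.png",im[:,:,::-1])
    c=vision.camera_model(n);print(n,{k:np.round(v,4).tolist() for k,v in c.items()})
E
```

```text
{'time_s': 0.0, 'joint_positions': array([ 1.03449949e+00,  2.07433274e-01,  1.54292217e+00, -1.08933708e-05,
        1.39349370e+00, -1.50465483e-01]), 'qvel': array([ 0.00027011,  0.00228954,  0.00037628, -0.00021454,  0.000482  ,
        0.00118904]), 'joint_efforts': array([ 1.09578748e-03, -3.70873296e+01, -2.81419355e+01,  6.99499645e-02,
        3.61384219e-02, -1.70169196e-04]), 'eef_pos': array([0.21608466, 0.53222798, 0.30149811]), 'tool_rot': array([-3.74801430e-04,  1.91720223e-01,  9.81448971e-01, -1.06418276e-03]), 'ft_force': array([0.04246419, 0.34239169, 0.6114769 ]), 'ft_torque': array([-0.0321288, -0.0020603,  0.0171212]), 'gripper_force': 0.0, 'width': 0.09443850921197262}
scene {'K': [[509.8422, 0.0, 311.5254], [0.0, 509.8422, 249.8313], [0.0, 0.0, 1.0]], 'k1': -0.0371, 'extrinsics': [[0.8371, 0.3248, -0.4403, 1.0437], [0.547, -0.4838, 0.6831, -0.5584], [0.0089, -0.8127, -0.5827, 0.7443], [0.0, 0.0, 0.0, 1.0]]}
top {'K': [[536.6242, 0.0, 329.5655], [0.0, 536.6242, 243.015], [0.0, 0.0, 1.0]], 'k1': -0.0927, 'extrinsics': [[-0.0008, -0.9882, 0.1535, 0.3723], [-1.0, 0.0023, 0.0095, 0.1809], [-0.0097, -0.1534, -0.9881, 1.2994], [0.0, 0.0, 0.0, 1.0]]}
wrist {'K': [[431.2753, 0.0, 327.6683], [0.0, 431.2753, 242.376], [0.0, 0.0, 1.0]], 'k1': -0.0161, 'hand_eye': [[0.0004, -0.972, -0.2349, 0.0688], [1.0, 0.0005, -0.0003, -0.0001], [0.0004, -0.2349, 0.972, -0.0818], [0.0, 0.0, 0.0, 1.0]]}
```

View pics/top0.png

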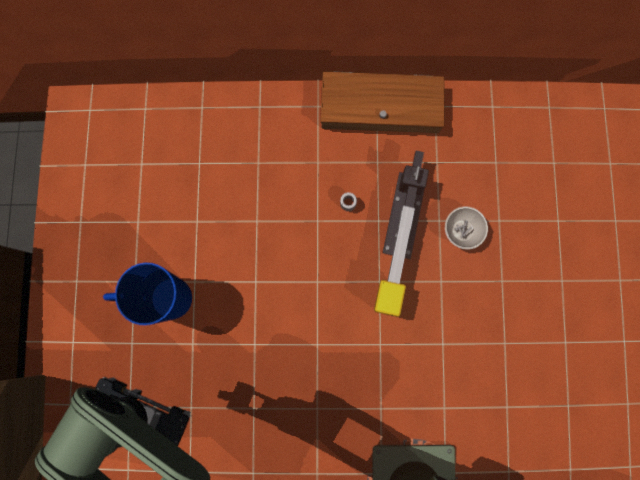

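View pics/scene0.png

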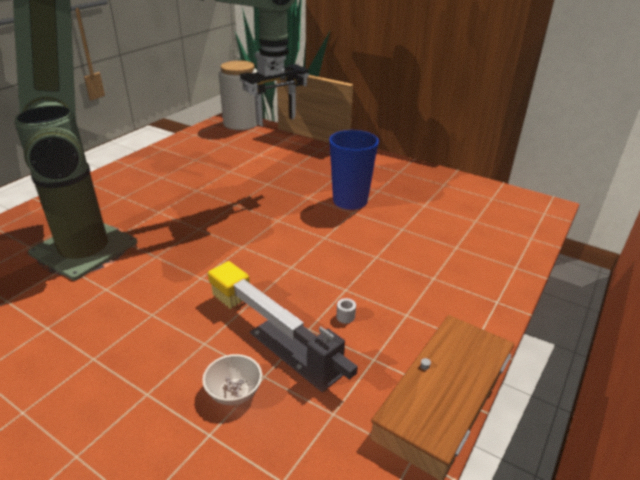

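The top view shows the brush block at about (391,298), the clamp at (414,178), the bowl at (466,228) and the coupling at (348,201). The brush points at the robot. Enlarging next.

```bash
cat > h.py <<'E'
import numpy as np,cv2
from rig import vision
def ray(n,u,v,T=None):
    c=vision.camera_model(n);K=np.array(c["K"]);k=c["k1"]
    p=cv2.undistortPoints(np.array([[[u,v]]],float),K,np.array([k,0,0,0,0.])).ravel()
    E=np.array(c["extrinsics"]) if T is None else T@np.array(c["hand_eye"])
    return E[:3,3],E[:3,:3]@np.r_[p,1]
def at(n,u,v,z,T=None):
    o,d=ray(n,u,v,T);return o+d*(z-o[2])/d[2]
def proj(n,P,T=None):
    c=vision.camera_model(n);E=np.array(c["extrinsics"]) if T is None else T@np.array(c["hand_eye"])
    q=np.linalg.inv(E)@np.r_[P,1]
    return cv2.projectPoints(q[None,:3],np.zeros(3),np.zeros(3),np.array(c["K"]),np.array([c["k1"],0,0,0,0.]))[0].ravel()
E
python3 - <<'E'
import cv2
i=cv2.imread("pics/top0.png")[145:325,340:500]
cv2.imwrite("pics/tc.png",cv2.resize(i,None,fx=3.3,fy=3.3,interpolation=2))
from h import *
b=at("top",391,293,.076);c=at("top",414,178,.088);print(b,c,b-c,np.linalg.norm((b-c)[:2]))
E
```

```text
[0.4468401  0.05286661 0.076     ] [ 0.71352696 -0.00464273  0.088     ] [-0.26668685  0.05750934 -0.012     ] 0.2728171591629627
```

View pics/tc.png

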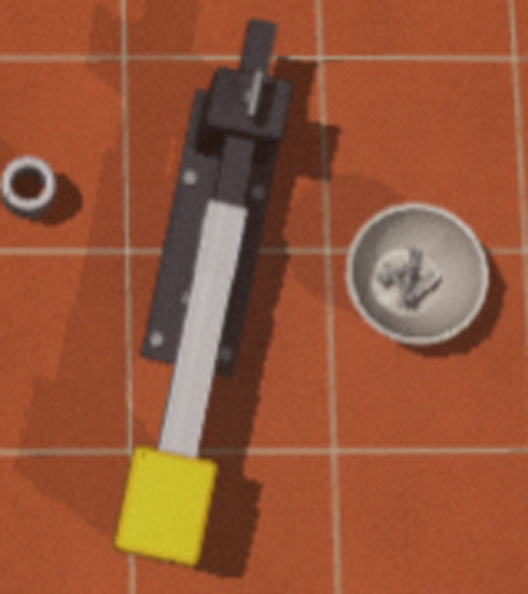

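```bash
python3 - <<'E'
from h import *
f=lambda a,b,z:at("top",340+a/3.3,145+b/3.3,z)
cs=[(138,447),(217,462),(197,566),(117,548)]
P=[f(*p,.076) for p in cs];b=np.mean(P,0);print(np.round(P,4).tolist(),b)
e=f(228,203,.073);t=f(178,455,.073);c=f(250,100,.088)
for n,p in(("end",e),("front",t),("clamp",c)):print(n,p)
d=(b-e)[:2];print(np.linalg.norm(d),"exp .1895",np.degrees(np.arctan2(d[1],d[0])))
d2=(b-c)[:2];print(np.linalg.norm(d2),"exp .290",np.degrees(np.arctan2(d2[1],d2[0])))
u=d/np.linalg.norm(d);print("btn from brush",b[:2]-u*.1475,"from end",e[:2]+u*.042)
print("bowl",f(418,273,.042),"coup",f(28,183,.036))
from rig import monitor
print(monitor.state()["eef_pos"])
E
```

```text
[[0.4755, 0.0734, 0.076], [0.465, 0.0188, 0.076], [0.3936, 0.034, 0.076], [0.4061, 0.0888, 0.076]] [0.43502405 0.05374711 0.076     ]
end [0.64878353 0.00649216 0.073     ]
front [0.47013385 0.04543409 0.073     ]
clamp [ 0.72004347 -0.0089475   0.088     ]
0.21892040285867584 exp .1895 167.53433722807964
0.29183331754769165 exp .290 167.5944334263226
btn from brush [0.57904682 0.02190858] from end [0.60777365 0.01555805]
bowl [ 0.60382704 -0.13486836  0.042     ] coup [0.67235778 0.14727289 0.036     ]
[0.21615071 0.53234536 0.30175749]
```

```bash
cat >> h.py <<'E'
from scipy.spatial.transform import Rotation as R
def pose(s):
    q=s["tool_rot"];T=np.eye(4);T[:3,:3]=R.from_quat([q[1],q[2],q[3],q[0]]).as_matrix();T[:3,3]=s["eef_pos"];return T
def delta(T,P,ang=None):
    d=T[:3,:3].T@(np.array(P)-T[:3,3])*1000
    a=np.degrees(np.arctan2(T[1,0],T[0,0]))
    return np.round(d,1),("yaw",None if ang is None else -(ang-a))
E
python3 - <<'E'
from h import *
from rig import monitor
T=pose(monitor.state());print(T.round(3));print(delta(T,[.579,.022,.30],167.5),at("top",147,290,.19))
E
```

```text
[[-0.926  0.376 -0.001  0.216]
 [ 0.376  0.926 -0.002  0.532]
 [ 0.    -0.002 -1.     0.302]
 [ 0.     0.     0.     1.   ]]
(array([-528.2, -336.3,    2.2]), ('yaw', np.float64(-9.604371151422725))) [0.44585322 0.57416697 0.19      ]
```

Request:
{"op": "jog_arm", "data": {"deltas": "0 0 -30 0; 0 0 -60 0; -40 -26 -60 -2; -80 -52 -60 -4; -120 -78 -60 -6; -160 -104 -60 -8; -200 -130 -60 -9.6; -240 -156 -60 -9.6; -280 -182 -60 -9.6; -320 -208 -50 -9.6; -360 -234 -40 -9.6; -400 -260 -30 -9.6; -440 -286 -20 -9.6; -480 -310 -10 -9.6; -510 -326 0 -9.6; -528 -336 2 -9.6; -528 -336 2 -9.6; -528 -336 2 -9.6; -528 -336 2 -9.6; -528 -336 2 -9.6"}}

```text
time_s: 2.15
eef_pos: [0.5787, 0.0242, 0.3013]
tool_rot: [0.0, 0.108, 0.994, 0.0]
ft_force: [-0.7, -0.7, 0.4]
width: 0.0941
gripper_force: 0.0
```

```bash
python3 - <<'E'
from h import *
from rig import monitor
s=monitor.state();T=pose(s);im=vision.snapshot("wrist")
np.save("T1.npy",T);cv2.imwrite("pics/w1.png",im[:,:,::-1])
print(s["time_s"],T.round(4),s["qvel"].round(3),s["ft_force"])
for z,p in((.06,[.583,.039,.06]),):print(proj("wrist",p,T))
E
```

```text
2.15 [[-9.767e-01  2.146e-01  7.000e-04  5.787e-01]
 [ 2.146e-01  9.767e-01  2.000e-04  2.420e-02]
 [-7.000e-04  3.000e-04 -1.000e+00  3.013e-01]
 [ 0.000e+00  0.000e+00  0.000e+00  1.000e+00]] [-0.004  0.001 -0.001 -0.003 -0.001 -0.   ] [-0.67810045 -0.72328063  0.44605636]
[347.75407384 231.81022426]
```

View pics/w1.png

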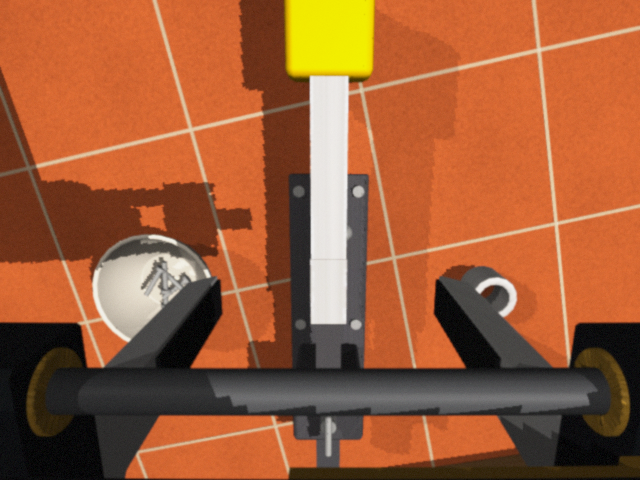

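The wrist view shows the button at about (349,232) on the tube's right side. The tube spans columns 310–348, the ferrule's front edge is at row 259 and its end at row 324. I'll enlarge it to measure.

```bash
python3 - <<'E'
from h import *
T=np.load("T1.npy")
i=cv2.imread("pics/w1.png")[190:340,270:390]
cv2.imwrite("pics/w1c.png",cv2.resize(i,None,fx=4,fy=4,interpolation=2))
E
```

```text
(no output)
```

View pics/w1c.png

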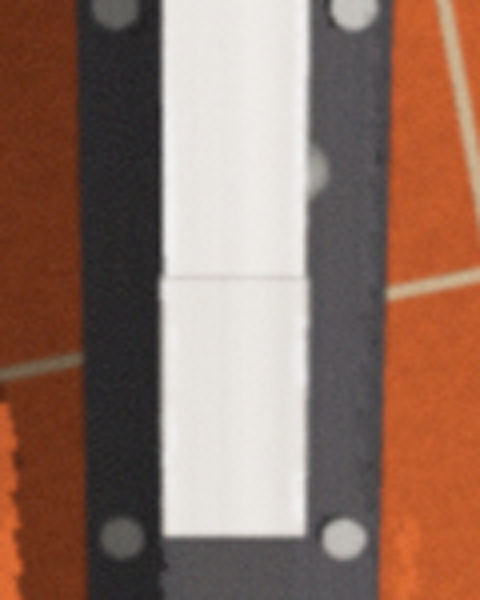

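```bash
python3 - <<'E'
from h import *
T=np.load("T1.npy");u=np.array([np.cos(np.radians(167.5)),np.sin(np.radians(167.5))]);
w=lambda a,b,z:at("wrist",270+a/4,190+b/4,z,T)
f=lambda a,b,z:at("top",340+a/3.3,145+b/3.3,z)
for n,p in dict(tip_w=w(328,172,.06),tip_top=f(184,298,.06),plate_w=w(328,172,.006),plate_t=f(184,298,.006),midA=w(234.5,20,.073),midB=w(234.5,250,.073),ferr=w(234.5,277,.0735),end=w(234.5,537,.0735),bfront=at("wrist",329,75,.073,T),bedge=at("wrist",330,80,.060,T)).items():
    print(n,p.round(4),"tool",delta(T,p)[0])
E
```

```text
tip_w [0.5846 0.042  0.06  ] tool [ -1.8  18.6 241.3]
tip_top [0.5827 0.0377 0.06  ] tool [ -0.9  14.  241.3]
plate_w [0.5969 0.0425 0.006 ] tool [-13.6  21.7 295.3]
plate_t [0.5919 0.0314 0.006 ] tool [-11.2   9.8 295.3]
midA [0.5506 0.0311 0.073 ] tool [ 29.    0.6 228.3]
midB [0.5925 0.0219 0.073 ] tool [-13.8   0.7 228.3]
ferr [0.5974 0.0208 0.0735] tool [-18.9   0.7 227.8]
end [0.6486 0.0096 0.0735] tool [-71.2   0.7 227.9]
bfront [0.4709 0.0487 0.073 ] tool [110.6   0.8 228.2]
bedge [0.4727 0.0491 0.06  ] tool [109.    1.6 241.2]
```

Request:
{"op": "jog_arm", "data": {"deltas": "-1 0.7 30 0; -1 0.7 60 0; -1 0.7 90 0; -1 0.7 115 0; -1 0.7 135 0; -1 0.7 150 0; -1 0.7 158 0; -1 0.7 163 0; -1 0.7 163 0; -1 0.7 163 0; -1 0.7 163 0", "fingers": 60}}

```text
time_s: 3.3
eef_pos: [0.581, 0.0231, 0.1387]
tool_rot: [0.001, 0.109, 0.994, -0.0]
ft_force: [0.4, -0.4, 0.6]
width: 0.06
gripper_force: 0.0
```

```bash
python3 - <<'E'
from h import *
from rig import monitor
s=monitor.state();T=pose(s);im=vision.snapshot("wrist")
cv2.imwrite("pics/w2.png",im[:,:,::-1])
print(s["time_s"],T.round(4),s["ft_force"],s["width"])
E
```

```text
3.3 [[-9.763e-01  2.165e-01  2.000e-03  5.810e-01]
 [ 2.165e-01  9.763e-01 -2.000e-04  2.310e-02]
 [-2.000e-03  2.000e-04 -1.000e+00  1.387e-01]
 [ 0.000e+00  0.000e+00  0.000e+00  1.000e+00]] [ 0.35162357 -0.40877156  0.56073441] 0.05997628886799127
```

View pics/w2.png

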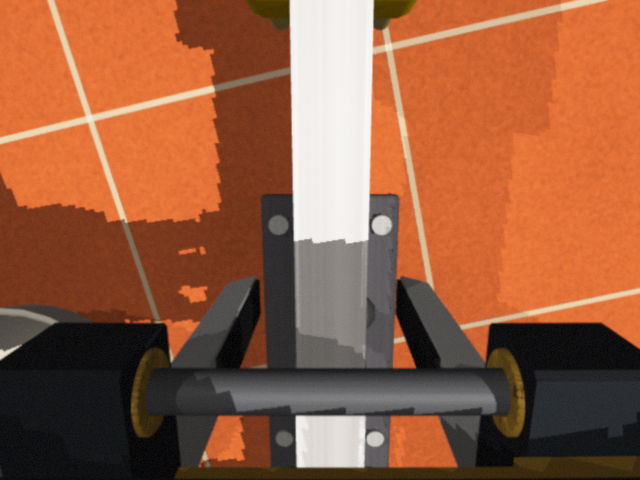

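The button shows at about (371,310) in shadow, level with the fingers. Checking its offset along x.

```bash
python3 - <<'E'
from h import *
from rig import monitor
T=pose(monitor.state())
for u,v,z in((375,310,.06),(332.5,290,.073),(331,250,.073)):print(delta(T,at("wrist",u,v,z,T))[0])
i=cv2.imread("pics/w2.png")[270:360,340:420];i=cv2.convertScaleAbs(i,alpha=2.5)
cv2.imwrite("pics/w2c.png",cv2.resize(i,None,fx=6,fy=6,interpolation=2))
E
```

```text
[ 2.4 18.9 78.6]
[15.5  1.8 65.6]
[30.5  1.2 65.6]
```

View pics/w2c.png

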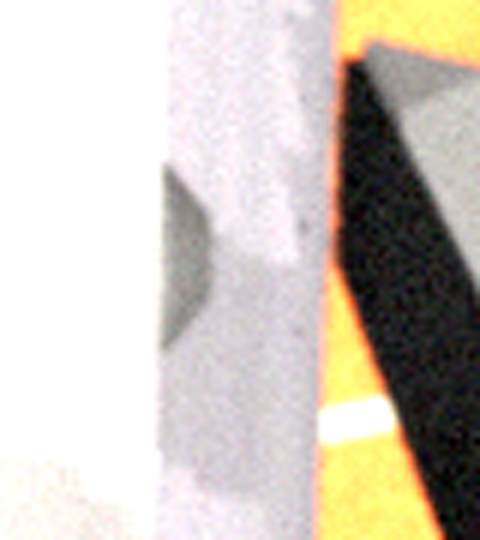

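Request:
{"op": "jog_arm", "data": {"deltas": "1.5 1.3 0 0; 1.5 1.3 0 0; 1.5 1.3 0 0; 1.5 1.3 0 0; 1.5 1.3 0 0; 1.5 1.3 0 0; 1.5 1.3 0 0; 1.5 1.3 0 0", "fingers": 22, "grip_force": 25}}

```text
time_s: 4.15
eef_pos: [0.5791, 0.0247, 0.1377]
tool_rot: [-0.0, 0.109, 0.994, -0.0]
ft_force: [-0.0, -0.3, 1.0]
width: 0.0259
gripper_force: 25.0
```

Request:
{"op": "jog_arm", "data": {"deltas": "0.5 0 0 0; 1 0 0 0; 1.5 0 0 0; 2 0 0 0; 2 0 0 0"}}

```text
time_s: 4.65
eef_pos: [0.5783, 0.0249, 0.1377]
tool_rot: [0.002, 0.109, 0.994, -0.0]
ft_force: [5.1, -1.4, -4.1]
width: 0.0258
gripper_force: 25.0
```

Request:
{"op": "jog_arm", "data": {"deltas": "0.4 0 0 0; 0.8 0 0 0; 1.2 0 0 0; 1.2 0 0 0"}}

```text
time_s: 5.05
eef_pos: [0.5772, 0.0251, 0.1377]
tool_rot: [0.002, 0.109, 0.994, -0.0]
ft_force: [5.6, -1.6, -4.9]
width: 0.0257
gripper_force: 25.0
```

Request:
{"op": "jog_arm", "data": {"deltas": "0.5 0 0 0; 1 0 0 0; 1.5 0 0 0; 2 0 0 0; 2 0 0 0"}}

```text
time_s: 5.55
eef_pos: [0.5755, 0.0254, 0.1377]
tool_rot: [0.002, 0.109, 0.994, -0.0]
ft_force: [6.5, -1.3, -5.0]
width: 0.0258
gripper_force: 25.0
```

Request:
{"op": "jog_arm", "data": {"deltas": "0.7 0 0 0; 1.4 0 0 0; 2.1 0 0 0; 2.8 0 0 0; 3.5 0 0 0; 4.2 0 0 0; 5 0 0 0; 5 0 0 0"}}

```text
time_s: 6.35
eef_pos: [0.569, 0.0269, 0.1378]
tool_rot: [-0.0, 0.109, 0.994, -0.0]
ft_force: [-0.8, -1.2, 1.4]
width: 0.0263
gripper_force: 25.0
```

```bash
python3 - <<'E'
from h import *
from rig import monitor
s=monitor.state();T=pose(s);im=vision.snapshot("wrist")[:,:,::-1]
cv2.imwrite("pics/w3.png",im);cv2.imwrite("pics/w3c.png",np.hstack([cv2.imread("pics/w2.png")[0:360,240:440],im[0:360,240:440]]).repeat(1,0))
s=vision.snapshot("top")[:,:,::-1];cv2.imwrite("pics/top3.png",s)
E
```

```text
(no output)
```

View pics/w3c.png

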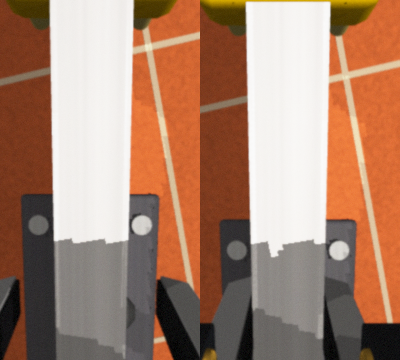

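The brush moved only about 8 px in the tool's view, against about 25 px for the base plate. So the tube is mostly travelling with the fingers. I'll confirm it from the top camera.

```bash
python3 - <<'E'
from h import *
from rig import monitor
def c(fn):
    i=cv2.cvtColor(cv2.imread(fn),cv2.COLOR_BGR2HSV);m=cv2.inRange(i,(22,120,80),(35,255,255));m[:260]=0;m[340:]=0;m[:,:360]=0;m[:,420:]=0
    y,x=np.nonzero(m);return x.mean(),y.max(),y.mean(),len(x)
for f in("pics/top0.png","pics/top3.png"):print(c(f))
s=monitor.state();print(s["ft_force"],s["eef_pos"],s["width"])
E
```

```text
(np.float64(389.6641123882503), np.int64(315), np.float64(297.8390804597701), 783)
(np.float64(383.6353467561521), np.int64(319), np.float64(304.5055928411633), 447)
[-1.07626446 -0.9344427   0.37806986] [0.56882534 0.02700004 0.1377834 ] 0.025736955042904106
```

Request:
{"op": "jog_arm", "data": {"deltas": "1.5 0 0 0; 3 0 0 0; 4.5 0 0 0; 6 0 0 0; 7.5 0 0 0; 9 0 0 0; 10.5 0 0 0; 12 0 0 0; 13.5 0 0 0; 15 0 0 0; 16.5 0 0 0; 18 0 0 0; 19.5 0 0 0; 21 0 0 0; 22.5 0 0 0; 24 0 0 0; 25 0 0 0; 26 0 0 0; 26 0 0 0"}}

```text
time_s: 8.35
eef_pos: [0.5447, 0.0323, 0.1378]
tool_rot: [0.002, 0.109, 0.994, -0.0]
ft_force: [4.2, -1.4, -3.6]
width: 0.0255
gripper_force: 25.0
```

Request:
{"op": "jog_arm", "data": {"deltas": "1 0 0 0; 2 0 0 0; 3 0 0 0; 4 0 0 0; 5 0 0 0; 6 0 0 0; 7 0 0 0; 8 0 0 0"}}

```text
time_s: 9.15
eef_pos: [0.5371, 0.034, 0.1378]
tool_rot: [0.002, 0.109, 0.994, -0.0]
ft_force: [4.8, -2.4, -3.8]
width: 0.0256
gripper_force: 25.0
```

Request:
{"op": "jog_arm", "data": {"deltas": "0.5 0 0 0; 1 0 0 0; 1.5 0 0 0; 2 0 0 0; 2.5 0 0 0; 3 0 0 0"}}

```text
time_s: 9.75
eef_pos: [0.534, 0.0347, 0.1378]
tool_rot: [0.002, 0.109, 0.994, -0.0]
ft_force: [5.6, -2.1, -3.2]
width: 0.0256
gripper_force: 25.0
```

Request:
{"op": "jog_arm", "data": {"deltas": "0.5 0 0 0; 1 0 0 0; 1.5 0 0 0; 2 0 0 0; 2.5 0 0 0"}}

```text
time_s: 10.25
eef_pos: [0.5316, 0.0353, 0.1378]
tool_rot: [0.002, 0.109, 0.994, -0.0]
ft_force: [5.4, -3.1, -4.7]
width: 0.0258
gripper_force: 25.0
```

Travel is about 48.7 mm at a running force of about 5.5 N, with no snap yet.

Request:
{"op": "jog_arm", "data": {"deltas": "0.5 0 0 0; 1 0 0 0; 1.5 0 0 0; 2 0 0 0; 2.5 0 0 0"}}

```text
time_s: 10.75
eef_pos: [0.529, 0.0358, 0.1378]
tool_rot: [0.001, 0.109, 0.994, -0.0]
ft_force: [0.5, -0.9, -2.4]
width: 0.0257
gripper_force: 25.0
```

Request:
{"op": "jog_arm", "data": {"deltas": "0.5 0 0 0; 1 0 0 0; 1.5 0 0 0; 2 0 0 0"}}

```text
time_s: 11.15
eef_pos: [0.5261, 0.0365, 0.1378]
tool_rot: [0.0, 0.109, 0.994, -0.0]
ft_force: [0.0, -2.7, 1.1]
width: 0.0255
gripper_force: 25.0
```

Request:
{"op": "jog_arm", "data": {"deltas": "0.4 0 0 0; 0.8 0 0 0; 1.2 0 0 0"}}

```text
time_s: 11.45
eef_pos: [0.5255, 0.0366, 0.1378]
tool_rot: [0.001, 0.109, 0.994, -0.0]
ft_force: [2.0, -2.4, 0.8]
width: 0.026
gripper_force: 25.0
```

Request:
{"op": "jog_arm", "data": {"deltas": "0.4 0 0 0; 0.8 0 0 0; 1 0 0 0"}}

```text
time_s: 11.75
eef_pos: [0.5242, 0.0369, 0.1378]
tool_rot: [0.0, 0.109, 0.994, -0.0]
ft_force: [1.4, -2.5, 1.1]
width: 0.0259
gripper_force: 25.0
```

Request:
{"op": "jog_arm", "data": {"deltas": "0.4 0 0 0; 0.8 0 0 0; 1 0 0 0"}}

```text
time_s: 12.05
eef_pos: [0.5234, 0.0371, 0.1377]
tool_rot: [0.001, 0.109, 0.994, -0.0]
ft_force: [3.6, -2.8, -0.6]
width: 0.026
gripper_force: 25.0
```

Request:
{"op": "jog_arm", "data": {"deltas": "0.4 0 0 0; 0.8 0 0 0; 1 0 0 0"}}

```text
time_s: 12.35
eef_pos: [0.523, 0.0372, 0.1378]
tool_rot: [0.001, 0.109, 0.994, -0.0]
ft_force: [6.3, -3.4, -3.5]
width: 0.0258
gripper_force: 25.0
```

Request:
{"op": "jog_arm", "data": {"deltas": "0.4 0 0 0; 0.8 0 0 0; 1 0 0 0; 1 0 0 0"}}

```text
time_s: 12.75
eef_pos: [0.5226, 0.0372, 0.1378]
tool_rot: [0.002, 0.109, 0.994, -0.0]
ft_force: [7.7, -4.1, -4.6]
width: 0.0255
gripper_force: 25.0
```

Request:
{"op": "jog_arm", "data": {"deltas": "0.4 0 0 0; 0.7 0 0 0; 0.7 0 0 0"}}

```text
time_s: 13.05
eef_pos: [0.5224, 0.0373, 0.1378]
tool_rot: [0.003, 0.109, 0.994, -0.0]
ft_force: [8.7, -3.9, -5.9]
width: 0.0257
gripper_force: 25.0
```

Request:
{"op": "jog_arm", "data": {"deltas": "0.4 0 0 0; 0.4 0 0 0; 0.4 0 0 0; 0.4 0 0 0; 0.4 0 0 0"}}

```text
time_s: 13.55
eef_pos: [0.5222, 0.0373, 0.1378]
tool_rot: [0.003, 0.109, 0.994, -0.0]
ft_force: [9.0, -3.9, -7.0]
width: 0.0256
gripper_force: 25.0
```

Request:
{"op": "jog_arm", "data": {"deltas": "0.1 0 0 0; 0.1 0 0 0; 0.1 0 0 0; 0.1 0 0 0; 0.1 0 0 0; 0.1 0 0 0; 0.1 0 0 0; 0.1 0 0 0"}}

```text
time_s: 14.35
eef_pos: [0.5222, 0.0373, 0.1378]
tool_rot: [0.003, 0.109, 0.994, -0.0]
ft_force: [8.6, -3.9, -6.3]
width: 0.0253
gripper_force: 25.0
```

```bash
python3 - <<'E'
from h import *
from rig import monitor
s=monitor.state();print(s["ft_force"],s["eef_pos"],s["time_s"])
im=vision.snapshot("top")[:,:,::-1];cv2.imwrite("pics/top4.png",im)
cv2.imwrite("pics/t4c.png",cv2.resize(im[145:365,340:500],None,fx=2.7,fy=2.7,interpolation=2))
E
```

```text
[ 8.55206253 -3.91657868 -6.33861046] [0.52220963 0.03730909 0.13779618] 14.35
```

View pics/t4c.png

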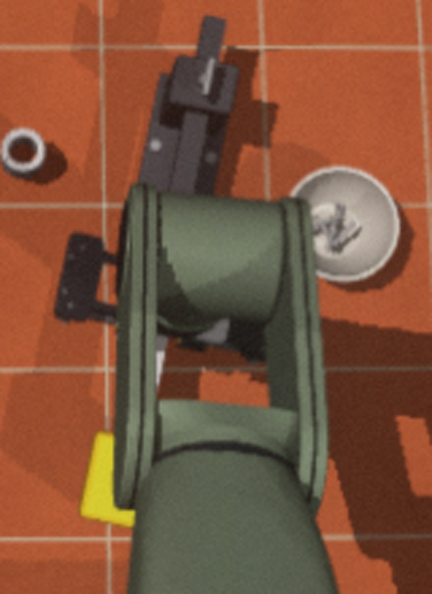

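The pull is steady at about 9.2 N with no further movement, so the button is holding. The top view shows the brush drawn out and the bowl and coupling where they were. I'll raise the tug slightly and hold it.

Request:
{"op": "jog_arm", "data": {"deltas": "0.4 0 0 0; 0.7 0 0 0; 0.7 0 0 0; 0.7 0 0 0; 0.7 0 0 0; 0.7 0 0 0; 0.7 0 0 0; 0.7 0 0 0; 0.7 0 0 0; 0.7 0 0 0"}}

```text
time_s: 15.4
eef_pos: [0.522, 0.0373, 0.1378]
tool_rot: [0.004, 0.109, 0.994, -0.0]
ft_force: [10.8, -5.1, -8.6]
width: 0.0258
gripper_force: 25.0
```

Request:
{"op": "jog_arm", "data": {"deltas": "0 0 0 0; -0.7 0 0 0; -1.4 0 0 0; -2 0 0 0; -2 0 0 0"}}

```text
time_s: 15.9
eef_pos: [0.5225, 0.0373, 0.1378]
tool_rot: [0.002, 0.109, 0.994, -0.0]
ft_force: [5.5, -4.2, -3.1]
width: 0.0259
gripper_force: 25.0
```

Request:
{"op": "jog_arm", "data": {"deltas": "0 0 0 0; 0 0 0 0; 0 0 0 0; 0 0 0 0; 0 0 0 0; 0 0 0 0", "fingers": 64}}

```text
time_s: 16.5
eef_pos: [0.521, 0.0378, 0.1376]
tool_rot: [-0.0, 0.109, 0.994, 0.0]
ft_force: [-0.3, 0.4, 0.2]
width: 0.0639
gripper_force: 0.0
```

Request:
{"op": "jog_arm", "data": {"deltas": "0 0 -15 0; 0 0 -35 0; 0 0 -60 0; 0 0 -90 0; 0 0 -120 0; 0 0 -150 0; 0 0 -165 0; 0 0 -170 0; 0 0 -170 0; 0 0 -170 0; 0 0 -170 0"}}

```text
time_s: 17.6
eef_pos: [0.5204, 0.0377, 0.306]
tool_rot: [-0.002, 0.109, 0.994, -0.0]
ft_force: [-0.0, -0.7, 0.3]
width: 0.0639
gripper_force: 0.0
```

```bash
python3 - <<'E'
from h import *
from rig import monitor
s=monitor.state();T=pose(s);np.save("T5.npy",T);im=vision.snapshot("wrist")[:,:,::-1];cv2.imwrite("pics/w5.png",im);print(s["time_s"],s["ft_force"])
E
```

```text
17.6 [-0.01516236 -0.66313682  0.30992728]
```

View pics/w5.png

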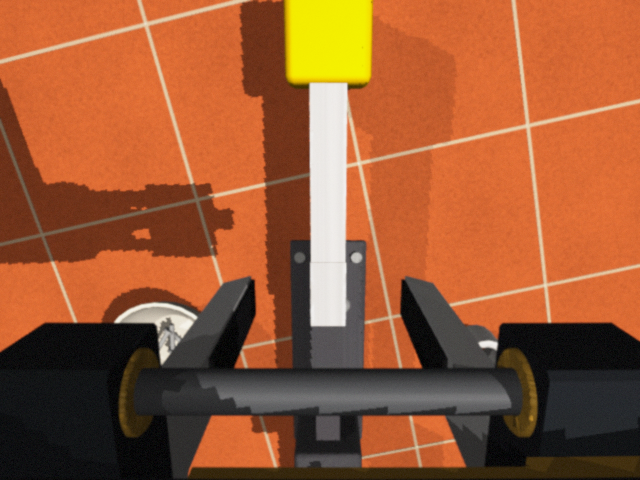

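The button stands proud at (347,303), beside the ferrule, whose front edge is at row 262 and end at row 325. It has come out through the second hole. The bowl and coupling are undisturbed, so I'm handing in.

```bash
python3 -c "
from rig import r
print(r.close_job())"
```

```text
the job is handed in; nothing more can be done
None
```

The brush handle is extended about 57 mm and locked: the button snapped out through the next hole and held an outward tug of 9–11 N for over half a second. I then let go, moved the arm clear and handed the job in at about 18 s; no verdict was returned.

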